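# Fit the spacer bush and present the camera arm to its stand

### The arm

A 6-joint arm with a two-finger parallel gripper is mounted at the origin on the work surface; the furniture and walls round the work are solid. World frame = base frame: x ahead of the robot, y to its left, z up, the work surface at z = 0. Lengths are in m, angles in rad, forces in N, time in s.
With the tool pointing down it reaches from about 0.275 to 0.875 m from the base axis. Payload 12.5 kg.
Tool frame: the origin (TCP) lies on the centre line of the jaws, within the pads' length; the fingertips stand 25 mm ahead of it and the grasp point (between the pads) lies 6 mm ahead of it (r.tips_ahead is the distance from the TCP to the fingertips, in m); z points along the fingers, y is the line along which they close (so a half turn about z gives the same grasp; the last joint's range is limited). The gripper opens to 85 mm and grips with 20 to 120 N. Pads are 22 mm wide; open, the fingers measure 114 mm over their backs; the gripper's body (76 mm by 85 mm) begins 54 mm behind the grasp point. The pads swing forward as they close: fully open they stand 13 mm farther back than shut.
Start: joints at [-1.312, 0.351, 1.652, -0, 1.139, -0.085], TCP at [0.185, -0.518, 0.256] pointing down, gripper open.
Joint ranges: [-2.75, 2.75], [-0.79, 2.1], [0.01, 2.65], [-1.57, 4.71], [0.07, 3.14], [-2.87, 2.87]. Speed limits (rad/s): [2.22, 2.22, 2.79, 3.14, 3.14, 3.14].

### API

Orientations are given as a rotation vector (axis times angle).
In Python, from station import monitor, vision, r gives the robot as it stands. The module is installed in compiled form; this text tells all that it offers.
- The arm moves only by the shell command python3 -m crank 'ROWS' [FORCE]. ROWS is JSON, one flat list of numbers, 7 for each row, row after row: the turn, a rotation vector about the world's x, y, z in degrees, then the shift along the world's x, y, z in m, then the opening, from 0 (shut) to 1 (fully open). A call has 1 to 5 rows; each row is the pose to reach, as a shift and turn from the pose commanded when the call began; what a row does not reach only later rows make up. A row lasts 1/12 s, in which the tool goes at most 41.7 mm and 7.16 degrees, less where a joint would pass 70% of its speed; a pose out of reach is approached as far as the arm can. A call with a gripper value outside its range is refused whole. The fingers move at their own pace and stop on an object; FORCE is the grip in N (left out, the last holds). Time passes only in rows, so rows that repeat a pose let the fingers close. It gives the time, the measured TCP pose, the force, the opening and the grip force at its end, in the units of the state.
- monitor.sense(): the state, without advancing time (a new reading comes with each control period).
- vision.snapshot(name): name is "scene" or "top"; returns the picture (400x640x3 uint8, red, green, blue); there is no depth.
- vision.camera_info(name): a dict with "camera_matrix" (3x3 intrinsics, pixels), "dist" ([k1, k2, p1, p2, k3] as OpenCV has them; the pictures are not rectified), "rvec" (rotation vector, rad) and "tvec" (3), from world to camera coordinates, as OpenCV has them. Camera axes: x right, y down, z forward; pixel columns grow to the right and rows downward; lengths in m; the calibration is good to about 2 mm. A picture is of the moment at which its call begins. camera_info takes no time and is no camera call.
- r.hand_in(): hands the job in; it is judged then, once.
Trained networks look in the newest picture that a camera, given by its name, has taken for a name from the list of things; names that differ only in an ending like _2 or _b are one class to them, and where a whole thing is asked for, a point or a joint stands for the part that bears it (a point fixed in the world has none). Each returns a list of dicts, best first, with "conf" (0 to 1); they miss things now and then, are a little off and sometimes report something else, mostly with a low value. They report only what shows in the picture. A call takes as long as a camera call.
- vision.cut_out(camera, label): "region" (400x640 bool, what is visible of it) and "centre" ([column, row] in pixels, amid what is visible of it).
- vision.spot_point(camera, label): "centre" ([column, row] in pixels: a listed point, or the origin of a listed thing).
The state is a dict: "time_s": time; "q": joint angles; "dq": joint speeds; "tau": joint torques, N m; "ee_pos": TCP position; "tcp_rot": TCP orientation; "contact_force": force on the tool from outside, world axes, zero at the start; "torque": the same for the moment, N m; "grip_width": opening from 0.0 (shut) to 1.0 (fully open); "grasp_force": force on a finger pad.
Only numpy, scipy, OpenCV 4.12 (cv2) and the standard library are available. Lean on these libraries where they do the work, as an engineer would, in place of code of your own. Each camera call takes 0.05 s, during which the arm holds its last target. There are 200 camera calls.

### The job

Help me put the inspection-camera stand together. Slide the loose steel bush over the thin spigot on top of the stand's pillar, lower it without dropping it until it sits flat on the shoulder, and let go of it. Then lift the cast camera arm, gripping its bar at the balance point near the hub, and hold it level and still with the hub's bore straight above the spigot, about two centimetres clear of the tip, and the camera ring out over the white disc on the foot. Finish holding it there, touching neither stand nor bush, so that I can oil the spigot and guide the arm down myself; leave the other things on the bench where they are.

Things in the scene. Friction and masses are not known exactly. Their poses are not given: they have to be found in the camera images.
- stand: Foot of an inspection-camera stand: grey cast plate 190 x 110 mm (x, y), top 16 mm above the bench, too heavy to move. Origin: underside, middle of the plate; z up. An upright steel pillar stands on its +x half, 72 mm from the middle; on its -x half, 60 mm from the middle, lies a flat round white viewing disc, 62 mm across.
- shoulder (a point): Point on the pillar's axis at the height of its flat shoulder, 70.5 mm above the bench, where the bush has to sit. Below it the pillar is 22 mm thick, above it the thinner spigot is 14 mm thick. Axes as the stand's.
- spigot_tip (a point): Point on the pillar's axis at the tip of the spigot, 112 mm above the bench (41.5 mm above the shoulder). The top 5 mm taper from 14 to 7 mm diameter. Axes as the stand's.
- bush_center (a point): Centre (half-way up, on the axis) of the loose spacer bush: plain steel ring lying flat, 34 mm outside diameter, 17 mm bore right through, 20 mm high, about 70 g; z is its axis. Grip it across the outside: seated on the shoulder it leaves 21 mm of spigot standing above it.
- balance_point (a point): Balance point of the loose aluminium camera arm (about 0.42 kg, 208 mm long, lying level on the bench), at the middle of its bar: 40 mm from the bore axis, 20 mm above the underside. z up; +x along the bar from hub to camera ring. The bar is straight, 14 mm wide, from 10 to 30 mm above the underside, bare from 26 to 107 mm from the bore axis, so 14 mm are bare on the hub side.
- hub_bore (a point): Centre of the lower mouth of the 17 mm bore in the arm's heavy round hub (45 mm diameter, 36 mm high; a small black clamp screw reaches 45 mm behind the bore axis): 40 mm behind (-x) and 20 mm below the balance point. Axes as the arm's.
- camera_ring (a point): Centre, at the underside, of the thin camera ring at the arm's other end (43 mm outside diameter, 36 mm high), 132 mm from the bore axis along the arm's +x. Axes as the arm's.
- tape_roll: roll of black tape lying flat, 60 mm across, 19 mm high; a bystander, to be left where it is. Origin: middle of its underside.
- side_cutters: small side cutters with blue handles lying flat, 111 mm long; a bystander, to be left where it is. Origin: middle of its underside.
- tweezers_steel: bright steel tweezers lying flat, 110 mm long; a bystander, to be left where it is. Origin: middle of its underside.
- screwdriver_yellow: screwdriver with a yellow handle lying flat, 141 mm long; a bystander, to be left where it is. Origin: middle of its underside.
- flux_bottle: small brown dropper bottle standing, 34 mm across, 79 mm high; a bystander, to be left where it is. Origin: middle of its underside.
- ipa_bottle: white solvent bottle standing, 68 mm across, 173 mm high; a bystander, to be left where it is. Origin: middle of its underside.
- solder_spool: spool of solder standing on its flange, 60 mm across, 40 mm high; a bystander, to be left where it is. Origin: middle of its underside.

How it is judged:
On the way, in this order (a step that is already met when the one before it is completed fails the run):
1. the bush sits flat on the shoulder round the spigot and is let go (horizontal distance between bush_center and shoulder below 0.003 m and z of bush_center in the frame of shoulder between 0.0075 and 0.0125 m and angle between bush_center's own z axis and vertical below 0.06 rad and contact force between the fingers and bush below 0.2 N), for 0.2 s.
2. the camera arm is lifted off the bench with the bush in place (horizontal distance between bush_center and shoulder below 0.003 m and z of bush_center in the frame of shoulder between 0.0075 and 0.0125 m and angle between bush_center's own z axis and vertical below 0.06 rad and height (world z) of hub_bore above 0.05 m and contact force between the fingers and cam_arm above 1 N), for 0.2 s.
At the end, for the whole second after the job is handed in: Bush released on the shoulder (axis within 3 mm, height 2.5 mm). Arm gripped within 15 mm of its balance point, still, level to 4 degrees, bore within 8 mm of the spigot axis and 8 to 45 mm above its tip, ring over the disc side within 25 mm of the foot's middle line, touching nothing else (all of step 1 and horizontal distance between hub_bore and spigot_tip below 0.008 m and z of hub_bore in the frame of spigot_tip between 0.008 and 0.045 m and angle between balance_point's own z axis and vertical below 0.07 rad and y of camera_ring in the frame of stand between -0.025 and 0.025 m and x of camera_ring in the frame of stand below 0 m and x of the grasp point in the frame of balance_point between -0.015 and 0.015 m and contact force between the fingers and cam_arm above 2 N and contact force between cam_arm and stand below 0.2 N and contact force between cam_arm and bush below 0.2 N and linear speed of cam_arm below 0.02 m/s and angular speed of cam_arm below 0.15 rad/s); the arm keeps its last pose, push and grip.
It fails at once if the bush is dropped more than about 1 cm onto the shoulder (linear speed of bush above 0.45 m/s and contact force between the fingers and bush below 0.01 N and horizontal distance between bush_center and shoulder below 0.02 m).
It fails at once if a bystander is pushed more than 3 cm from its place (distance of any of tape_roll, side_cutters, tweezers_steel, screwdriver_yellow, flux_bottle, ipa_bottle, solder_spool from where it was at the start of the episode above 0.03 m).
It also fails if it takes over 58 s, if anything falls off the work surface, if the arm or the gripper's body presses on something with over 40 N, if the wrist force passes 120 N, or if a joint passes its speed limit or range.

## Working session

There is one attempt and no reset: what is moved stays moved. The work goes in short steps, Python scripts to look and compute and a shell command to move; the robot and the scene stay as the last step left them, time stands still between calls to the robot, and variables do not carry over. Pictures are saved under pics/ and viewed, at most 10 in all, crops included, and the job is handed in when it is done.

```bash
mkdir -p pics; cat > h.py <<'E'
import numpy as np, cv2
from station import monitor, vision, r
def ray(cam,px):
    i=vision.camera_info(cam);K=np.array(i["camera_matrix"]);R=cv2.Rodrigues(np.array(i["rvec"],float))[0];t=np.array(i["tvec"],float).ravel()
    u=cv2.undistortPoints(np.array([[px]],float),K,np.array(i["dist"],float))[0,0]
    return -R.T@t, R.T@np.array([u[0],u[1],1])
def at(cam,px,z):
    c,d=ray(cam,px); return c+d*(z-c[2])/d[2]
def proj(cam,P):
    i=vision.camera_info(cam)
    return cv2.projectPoints(np.array(P,float).reshape(-1,3),np.array(i["rvec"],float),np.array(i["tvec"],float),np.array(i["camera_matrix"]),np.array(i["dist"],float))[0].reshape(-1,2)
def save(cam,name):
    im=vision.snapshot(cam); cv2.imwrite(f"pics/{name}.png",im[:,:,::-1]); return im
def tri(p1,p2):
    c1,d1=ray("scene",p1);c2,d2=ray("top",p2)
    s=np.linalg.lstsq(np.c_[d1,-d2],c2-c1,rcond=None)[0]
    a,b=c1+s[0]*d1,c2+s[1]*d2; return (a+b)/2,np.linalg.norm(a-b)
E
python3 - <<'E'
from h import *
np.set_printoptions(precision=4,suppress=True)
for c in("scene","top"):
    save(c,c+"0"); print(c,ray(c,(320,200)))
Z=dict(stand=0,shoulder=.0705,spigot_tip=.112,bush_center=.01,balance_point=.02,hub_bore=0,camera_ring=0,tape_roll=0,side_cutters=0,tweezers_steel=0,screwdriver_yellow=0,flux_bottle=0,ipa_bottle=0,solder_spool=0)
for n,z in Z.items():
    for c in("scene","top"):
        d=vision.spot_point(c,n)[:2]
        print(n,c,[(np.round(k["centre"],1),round(k["conf"],2),at(c,k["centre"],z)[:2]) for k in d])
s=monitor.sense();print(s["time_s"],s["ee_pos"],s["tcp_rot"],s["grip_width"])
E
```

```text
scene (array([-0.3387,  0.5808,  0.8982]), array([ 0.6401, -0.4523, -0.6214]))
top (array([ 0.2882, -0.0068,  1.145 ]), array([ 0.1559,  0.0213, -0.9875]))
stand scene [(array([367.2, 148.5]), 0.41, array([ 0.7464, -0.4263]))]
stand top [(array([417. , 176.9]), 0.9, array([ 0.5418, -0.2645])), (array([246.9, 233.2]), 0.19, array([0.369 , 0.2266]))]
shoulder scene [(array([362.8, 157.7]), 0.65, array([ 0.6223, -0.2926]))]
shoulder top [(array([428.5, 145.3]), 0.97, array([ 0.6163, -0.282 ]))]
spigot_tip scene [(array([365.6, 148. ]), 0.51, array([ 0.6171, -0.2984]))]
spigot_tip top [(array([434.1, 142.2]), 0.81, array([ 0.6123, -0.2864])), (array([283.9, 135.8]), 0.5, array([0.6252, 0.1161]))]
bush_center scene []
bush_center top [(array([429.8, 233. ]), 0.69, array([ 0.3777, -0.295 ]))]
balance_point scene [(array([265.6, 253.6]), 0.98, array([0.4563, 0.2166]))]
balance_point top [(array([250.2, 201.4]), 0.55, array([0.4587, 0.2174])), (array([418.8, 178.7]), 0.16, array([ 0.5322, -0.265 ]))]
hub_bore scene [(array([264.4, 253.5]), 0.75, array([0.4769, 0.211 ]))]
hub_bore top [(array
[... 638 characters left out ...]
0.4955, -0.1652]))]
screwdriver_yellow scene [(array([265.8, 336.8]), 0.53, array([0.2267, 0.3508]))]
screwdriver_yellow top [(array([200.6, 281.2]), 0.65, array([0.2314, 0.3511]))]
flux_bottle scene [(array([268. , 222.8]), 0.62, array([0.5906, 0.1323]))]
flux_bottle top [(array([284.5, 153.6]), 0.46, array([0.6069, 0.1259]))]
ipa_bottle scene [(array([283.9, 209.1]), 0.69, array([0.6191, 0.0538]))]
ipa_bottle top [(array([309.3, 151. ]), 0.78, array([0.6159, 0.0523]))]
solder_spool scene [(array([259.4, 214.4]), 0.62, array([0.6442, 0.1339]))]
solder_spool top [(array([284.1, 135.4]), 0.63, array([0.663 , 0.1289]))]
1.5 [ 0.1854 -0.5178  0.2563] [-3.0953 -0.5374  0.    ] 0.9979768927843936
```

View pics/scene0.png

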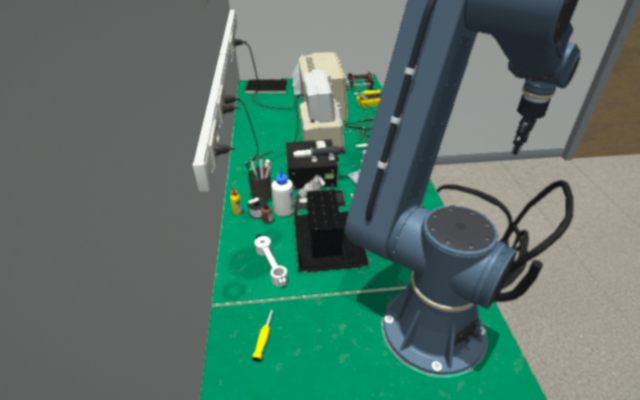

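View pics/top0.png

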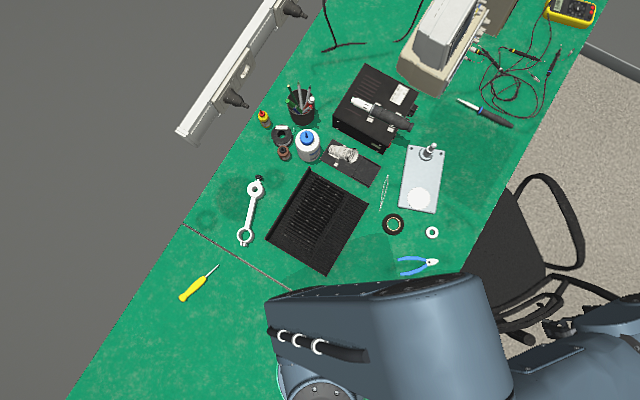

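The top view shows the pillar at about (434,145), the bush at (432,232), the white disc at (418,199), the arm's hub at (255,188) and its ring at (245,236). The networks agree. In the scene view the robot hides the stand. I'll zoom in on the stand and the arm to refine these.

```bash
python3 - <<'E'
from h import *
np.set_printoptions(precision=4,suppress=True)
im=cv2.imread("pics/top0.png")
a=cv2.resize(im[130:250,370:450],None,fx=5,fy=5,interpolation=cv2.INTER_CUBIC);b=cv2.resize(im[160:260,215:295],None,fx=5,fy=5,interpolation=cv2.INTER_CUBIC)
b=cv2.copyMakeBorder(b,0,100,0,0,cv2.BORDER_CONSTANT)
cv2.imwrite("pics/zoom0.png",np.hstack([a,b]))
vision.snapshot("top")
for n,z in(("stand",.016),("bush_center",.02),("cam_arm",.03),("balance_point",.03)):
    try: d=vision.cut_out("top",n)[:1]
    except Exception as e: print(n,e);continue
    for k in d:
        m=k["region"].astype(np.uint8);ys,xs=np.nonzero(m);c=(xs.mean(),ys.mean())
        print(n,k["conf"],m.sum(),c,at("top",c,z)[:2],cv2.minAreaRect(np.c_[xs,ys].astype(np.float32)))
print(monitor.sense()["contact_force"])
E
```

```text
stand 0.82 2468 (np.float64(420.830226904376), np.float64(178.43679092382496)) [ 0.5339 -0.2718] ((421.1351318359375, 176.18919372558594), (38.79816436767578, 69.37637329101562), 9.462322235107422)
bush_center 0.61 71 (np.float64(430.67605633802816), np.float64(231.35211267605635)) [ 0.3816 -0.295 ] ((431.0, 231.5), (9.0, 10.0), 90.0)
cam_arm it knows: balance_point, bush_center, camera_ring, flux_bottle, hub_bore, ipa_bottle, screwdriver_yellow, shoulder, side_cutters, solder_spool, spigot_tip, stand, tape_roll, tweezers_steel
balance_point 0.87 517 (np.float64(250.6286266924565), np.float64(209.4506769825919)) [0.4341 0.2131] ((250.19747924804688, 210.43124389648438), (15.73509693145752, 71.05171966552734), 12.804265975952148)
[-0.0118  0.3884  0.0935]
```

View pics/zoom0.png

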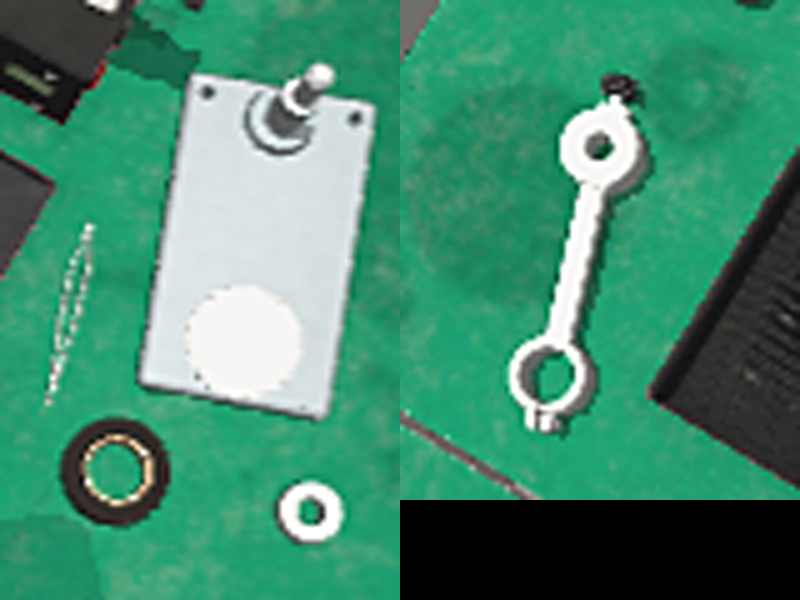

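The zoom shows the spigot tip at about (321,74), the disc at (244,340), the bush at (311,512), the hub bore at (198+400,147) and the ring at (149+400,375). I'll convert these to world positions.

```bash
python3 - <<'E'
from h import *
np.set_printoptions(precision=4,suppress=True)
f=lambda x,y:((x+.5)/5-.5+370,(y+.5)/5-.5+130)
g=lambda x,y:((x+.5)/5-.5+215,(y+.5)/5-.5+160)
tip=at("top",f(321,74),.112);disc=at("top",f(244,340),.016);bush=at("top",f(311,512),.02)
cs=np.array([at("top",f(*c),.016) for c in((193,75),(375,103),(327,417),(142,383))])
print("tip",tip,"disc",disc,"bush",bush,np.linalg.norm((tip-disc)[:2]))
print("corners",cs,cs.mean(0),[np.linalg.norm(cs[i]-cs[i-1]) for i in range(4)])
u=(cs[0]+cs[1]-cs[2]-cs[3])[:2];u/=np.linalg.norm(u);print("stand ang",np.degrees(np.arctan2(u[1],u[0])),"pillar from plate",cs.mean(0)[:2]+.072*u,"from disc",disc[:2]+.132*u)
h=at("top",g(198,147),.036);rg=at("top",g(149,375),.036);v=(rg-h)[:2];print("hub",h,"ring",rg,np.linalg.norm(v),np.degrees(np.arctan2(v[1],v[0])),"bal",h[:2]+.04*v/np.linalg.norm(v))
E
```

```text
tip [ 0.6062 -0.2855  0.112 ] disc [ 0.4778 -0.2637  0.016 ] bush [ 0.3798 -0.2981  0.02  ] 0.130251016682223
corners [[ 0.6343 -0.2372  0.016 ]
 [ 0.6187 -0.3421  0.016 ]
 [ 0.4342 -0.3096  0.016 ]
 [ 0.4521 -0.2054  0.016 ]] [ 0.5348 -0.2735  0.016 ] [np.float64(0.18502144419350758), np.float64(0.10607500769990226), np.float64(0.1872983631948751), np.float64(0.10572698157812963)]
stand ang -9.940699579314888 pillar from plate [ 0.6057 -0.286 ] from disc [ 0.6078 -0.2865]
hub [0.4921 0.2045 0.036 ] ring [0.3624 0.2261 0.036 ] 0.13144418790019943 170.5484041041633 bal [0.4526 0.2111]
```

```bash
python3 -m crank '[0,0,-5.9,0.02,0.022,0,1, 0,0,-11.8,0.045,0.05,-0.01,1, 0,0,-17.7,0.07,0.08,-0.02,1, 0,0,-23.6,0.095,0.107,-0.03,1, 0,0,-29.4,0.117,0.132,-0.04,1]' 40
python3 -m crank '[0,0,0,0.025,0.028,-0.02,1, 0,0,0,0.05,0.056,-0.04,1, 0,0,0,0.07,0.08,-0.06,1, 0,0,0,0.078,0.088,-0.08,1, 0,0,0,0.078,0.088,-0.096,1]'
```

```text
time_s: 2.12
ee_pos: [0.3034, -0.3842, 0.216]
tcp_rot: [3.129, -0.274, 0.001]
contact_force: [0.4, -0.7, 0.1]
grip_width: 1.002
grasp_force: 0.0
time_s: 2.53
ee_pos: [0.3818, -0.2956, 0.1191]
tcp_rot: [-3.13, 0.261, 0.0]
contact_force: [0.7, -1.1, -0.1]
grip_width: 1.001
grasp_force: 0.0
```

```bash
python3 -m crank '[0,0,0,-0.002,-0.002,-0.03,1, 0,0,0,-0.002,-0.002,-0.055,1, 0,0,0,-0.002,-0.002,-0.075,1, 0,0,0,-0.002,-0.002,-0.087,1, 0,0,0,-0.002,-0.002,-0.091,1]' 25
python3 -m crank '[0,0,0,0,0,0,0.3, 0,0,0,0,0,0,0.3, 0,0,0,0,0,0,0.3, 0,0,0,0,0,0,0.3, 0,0,0,0,0,0,0.3]' 25
python3 -m crank '[0,0,0,0,0,0,0.3, 0,0,0,0,0,0,0.3, 0,0,0,0,0,0,0.3]' 25
```

```text
time_s: 2.95
ee_pos: [0.3778, -0.2992, 0.0276]
tcp_rot: [-3.129, 0.266, 0.003]
contact_force: [0.1, 0.2, 0.3]
grip_width: 1.0
grasp_force: 0.0
time_s: 3.37
ee_pos: [0.3788, -0.3002, 0.0303]
tcp_rot: [3.129, -0.265, 0.002]
contact_force: [-0.8, 0.8, 8.2]
grip_width: 0.392
grasp_force: 24.0
time_s: 3.62
ee_pos: [0.3788, -0.3002, 0.0303]
tcp_rot: [3.129, -0.265, 0.002]
contact_force: [-1.2, 0.8, 7.9]
grip_width: 0.394
grasp_force: 24.1
```

```bash
python3 -m crank '[0,0,0,0,0,0.003,1, 0,0,0,0,0,0.004,1, 0,0,0,0,0,0.004,1, 0,0,0,0,0,0.004,1, 0,0,7,0,0,0.004,1]'
python3 -m crank '[0,0,7,0,0,0,1, 0,0,14,0,0,0,1, 0,0,21,0,0,0,1, 0,0,28,0,0,0,1, 0,0,35,0,0,0,1]'
python3 -m crank '[0,0,7,0,0,0,1, 0,0,14,0,0,0,1, 0,0,21,0,0,0,1, 0,0,28,0,0,0,1, 0,0,35,0,0,0,1]'
python3 -m crank '[0,0,7,0,0,0,1, 0,0,13,0,0,0,1, 0,0,13,0,0,0,1, 0,0,13,0,0,0,0.3, 0,0,13,0,0,0,0.3]'
python3 -m crank '[0,0,0,0,0,0,0.3, 0,0,0,0,0,0,0.3, 0,0,0,0,0,0,0.3, 0,0,0,0,0,0,0.3, 0,0,0,0,0,0,0.3]' 40
```

```text
time_s: 4.03
ee_pos: [0.3784, -0.2998, 0.0333]
tcp_rot: [3.141, -0.077, 0.0]
contact_force: [-0.1, -0.9, 0.4]
grip_width: 1.0
grasp_force: 0.0
time_s: 4.45
ee_pos: [0.3784, -0.2998, 0.0332]
tcp_rot: [-3.015, -0.883, 0.0]
contact_force: [-0.0, 1.0, -0.5]
grip_width: 0.999
grasp_force: 0.0
time_s: 4.87
ee_pos: [0.3784, -0.2998, 0.0332]
tcp_rot: [-2.61, -1.749, 0.0]
contact_force: [-0.4, -0.3, -0.7]
grip_width: 0.997
grasp_force: 0.0
time_s: 5.28
ee_pos: [0.3784, -0.2998, 0.0332]
tcp_rot: [-2.405, -2.021, 0.0]
contact_force: [-0.1, 0.4, -0.7]
grip_width: 0.749
grasp_force: 0.0
time_s: 5.7
ee_pos: [0.3785, -0.2999, 0.0336]
tcp_rot: [2.402, 2.024, 0.0]
contact_force: [-1.1, 1.0, 6.4]
grip_width: 0.376
grasp_force: 39.0
```

```bash
python3 -m crank '[0,0,0,0,0,0.02,0.3, 0,0,0,0,0,0.05,0.3, 0,0,0,0,0,0.08,0.3, 0,0,0,0,0,0.11,0.3, 0,0,0,0,0,0.132,0.3]'
python3 -m crank '[0,0,0,0.03,0.002,0,0.3, 0,0,0,0.065,0.004,0,0.3, 0,0,0,0.1,0.006,0,0.3, 0,0,0,0.135,0.008,0,0.3, 0,0,0,0.17,0.010,0,0.3]'
python3 -m crank '[0,0,0,0.03,0.002,0,0.3, 0,0,0,0.05,0.004,0,0.3, 0,0,0,0.058,0.004,0,0.3, 0,0,0,0.058,0.004,0,0.3]'
python3 - <<'E'
from h import *
np.set_printoptions(precision=4,suppress=True)
im=save("top","t1");s=save("scene","s1")
print(monitor.sense()["ee_pos"])
a=cv2.resize(im[120:200,395:475],None,fx=5,fy=5,interpolation=cv2.INTER_CUBIC);b=cv2.resize(s[110:190,320:400],None,fx=5,fy=5,interpolation=cv2.INTER_CUBIC)
cv2.imwrite("pics/z1.png",np.hstack([a,b])[:,:,::-1])
for n,z in(("bush_center",.14),("spigot_tip",.112),("shoulder",.0705)):
  for c in("top","scene"): print(n,c,[(k["centre"],k["conf"],at(c,k["centre"],z)) for k in vision.spot_point(c,n)[:2]])
E
```

```text
time_s: 6.12
ee_pos: [0.3786, -0.3, 0.1676]
tcp_rot: [2.401, 2.023, 0.0]
contact_force: [0.3, -0.5, -1.0]
grip_width: 0.379
grasp_force: 39.9
time_s: 6.53
ee_pos: [0.5499, -0.2893, 0.1652]
tcp_rot: [-2.402, -2.024, 0.0]
contact_force: [-0.1, -0.2, -1.3]
grip_width: 0.379
grasp_force: 40.0
time_s: 6.87
ee_pos: [0.6072, -0.2854, 0.1646]
tcp_rot: [-2.4, -2.026, 0.0]
contact_force: [-0.5, 0.0, -0.9]
grip_width: 0.378
grasp_force: 40.0
[ 0.6054 -0.2859  0.1649]
bush_center top []
bush_center scene []
spigot_tip top []
spigot_tip scene []
shoulder top [([200.5, 281.6], 0.17, array([0.2339, 0.3293, 0.0705]))]
shoulder scene []
```

View pics/z1.png

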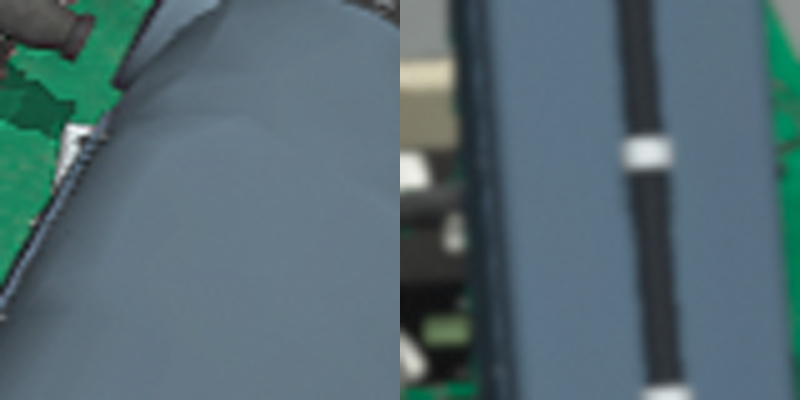

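Both views are blocked by the arm, so I'll descend by feel.

```bash
python3 -m crank '[0,0,0,0,0,-0.006,0.3, 0,0,0,0,0,-0.012,0.3, 0,0,0,0,0,-0.017,0.3, 0,0,0,0,0,-0.019,0.3, 0,0,0,0,0,-0.02,0.3]'
python3 -m crank '[0,0,0,0,0,-0.002,0.3, 0,0,0,0,0,-0.003,0.3, 0,0,0,0,0,-0.004,0.3]'

```

```text
time_s: 7.68
ee_pos: [0.6062, -0.2856, 0.1444]
tcp_rot: [-2.4, -2.025, 0.001]
contact_force: [-0.3, -0.1, 0.3]
grip_width: 0.382
grasp_force: 40.0
time_s: 7.93
ee_pos: [0.6065, -0.2858, 0.1413]
tcp_rot: [2.401, 2.026, 0.0]
contact_force: [-0.5, -0.2, -1.1]
grip_width: 0.382
grasp_force: 40.0
```

```bash
python3 -m crank '[0,0,0,0,0,-0.001,0.3, 0,0,0,0,0,-0.002,0.3, 0,0,0,0,0,-0.002,0.3]'

```

```text
time_s: 8.18
ee_pos: [0.6064, -0.2858, 0.1392]
tcp_rot: [-2.401, -2.026, 0.0]
contact_force: [-0.6, -0.2, -0.0]
grip_width: 0.377
grasp_force: 40.0
```

```bash
python3 -m crank '[0,0,0,0,0,-0.001,0.3, 0,0,0,0,0,-0.002,0.3, 0,0,0,0,0,-0.003,0.3]'; python3 -m crank '[0,0,0,0,0,-0.001,0.3, 0,0,0,0,0,-0.002,0.3, 0,0,0,0,0,-0.003,0.3]'

```

```text
time_s: 8.43
ee_pos: [0.6064, -0.2858, 0.1362]
tcp_rot: [2.401, 2.026, 0.0]
contact_force: [-0.0, 0.6, -1.1]
grip_width: 0.375
grasp_force: 40.0
time_s: 8.68
ee_pos: [0.6064, -0.2858, 0.1332]
tcp_rot: [2.401, 2.026, -0.0]
contact_force: [-0.2, 0.2, -0.7]
grip_width: 0.376
grasp_force: 40.0
```

```bash
python3 -m crank '[0,0,0,0,0,-0.003,0.3, 0,0,0,0,0,-0.006,0.3, 0,0,0,0,0,-0.009,0.3, 0,0,0,0,0,-0.012,0.3, 0,0,0,0,0,-0.012,0.3]'; python3 -m crank '[0,0,0,0,0,-0.003,0.3, 0,0,0,0,0,-0.006,0.3, 0,0,0,0,0,-0.009,0.3, 0,0,0,0,0,-0.012,0.3, 0,0,0,0,0,-0.012,0.3]'

```

```text
time_s: 9.1
ee_pos: [0.6062, -0.2858, 0.1205]
tcp_rot: [-2.401, -2.025, 0.001]
contact_force: [0.8, -0.4, -0.9]
grip_width: 0.379
grasp_force: 39.9
time_s: 9.52
ee_pos: [0.6063, -0.2858, 0.1086]
tcp_rot: [-2.401, -2.025, 0.0]
contact_force: [1.0, -0.8, -1.0]
grip_width: 0.38
grasp_force: 39.9
```

```bash
python3 -m crank '[0,0,0,0,0,-0.001,0.3, 0,0,0,0,0,-0.002,0.3, 0,0,0,0,0,-0.003,0.3]';  python3 -m crank '[0,0,0,0,0,-0.001,0.3, 0,0,0,0,0,-0.001,0.3]'; python3 -m crank '[0,0,0,0,0,-0.001,0.3, 0,0,0,0,0,-0.001,0.3]'

```

```text
time_s: 9.77
ee_pos: [0.6064, -0.2858, 0.1063]
tcp_rot: [2.401, 2.026, 0.0]
contact_force: [0.0, -1.0, -1.4]
grip_width: 0.379
grasp_force: 40.0
time_s: 9.93
ee_pos: [0.6064, -0.2858, 0.1052]
tcp_rot: [-2.401, -2.026, 0.0]
contact_force: [0.5, -1.3, -0.5]
grip_width: 0.377
grasp_force: 40.0
time_s: 10.1
ee_pos: [0.6065, -0.2858, 0.1043]
tcp_rot: [2.401, 2.026, 0.0]
contact_force: [0.2, -0.0, -0.1]
grip_width: 0.377
grasp_force: 40.0
```

```bash
python3 -m crank '[0,0,0,0,0,-0.001,0.3, 0,0,0,0,0,-0.001,0.3]'; python3 -m crank '[0,0,0,0,0,-0.0005,0.3, 0,0,0,0,0,-0.0005,0.3]'

```

```text
time_s: 10.27
ee_pos: [0.6065, -0.2858, 0.1042]
tcp_rot: [2.401, 2.026, 0.0]
contact_force: [-3.2, 1.9, 6.6]
grip_width: 0.379
grasp_force: 40.6
time_s: 10.43
ee_pos: [0.6065, -0.2858, 0.1041]
tcp_rot: [2.401, 2.025, 0.0]
contact_force: [-3.5, 2.0, 10.9]
grip_width: 0.379
grasp_force: 41.0
```

```bash
python3 -m crank '[0,0,0,0,0,0.0005,0.6, 0,0,0,0,0,0.0005,0.8, 0,0,0,0,0,0.0005,1, 0,0,0,0,0,0.0005,1, 0,0,0,0,0,0.0005,1]'
python3 -m crank '[0,0,0,0,0,0.01,1, 0,0,0,0,0,0.03,1, 0,0,0,0,0,0.06,1, 0,0,0,0,0,0.095,1, 0,0,0,0,0,0.13,1]'
python3 -m crank '[0,0,0,0,0,0.035,1, 0,0,0,0,0,0.07,1, 0,0,0,0,0,0.095,1, 0,0,-6,-0.01,0.03,0.1,1, 0,0,-12,-0.02,0.065,0.1,1]'
python3 -m crank '[0,0,-6.5,-0.01,0.036,0,1, 0,0,-13,-0.02,0.072,0,1, 0,0,-19.5,-0.03,0.108,0,1, 0,0,-26,-0.04,0.144,0,1, 0,0,-32.5,-0.05,0.18,0,1]'
python3 -m crank '[0,0,-6.5,-0.012,0.036,0,1, 0,0,-13,-0.024,0.072,0,1, 0,0,-19.5,-0.036,0.108,0,1, 0,0,-26,-0.048,0.144,0,1, 0,0,-32.5,-0.06,0.18,0,1]'
```

```text
time_s: 10.85
ee_pos: [0.6064, -0.2857, 0.1031]
tcp_rot: [-2.401, -2.026, 0.0]
contact_force: [-0.1, -0.3, -0.0]
grip_width: 0.996
grasp_force: 0.0
time_s: 11.27
ee_pos: [0.6061, -0.2856, 0.2352]
tcp_rot: [-2.401, -2.025, 0.0]
contact_force: [0.3, -0.0, -0.2]
grip_width: 0.998
grasp_force: 0.0
time_s: 11.68
ee_pos: [0.5865, -0.2217, 0.3361]
tcp_rot: [2.603, 1.752, 0.003]
contact_force: [0.3, -0.2, 0.0]
grip_width: 1.002
grasp_force: 0.0
time_s: 12.1
ee_pos: [0.5355, -0.0392, 0.3341]
tcp_rot: [2.992, 0.957, 0.001]
contact_force: [1.4, 1.0, 0.5]
grip_width: 0.998
grasp_force: 0.0
time_s: 12.52
ee_pos: [0.4761, 0.1387, 0.3342]
tcp_rot: [-3.14, -0.092, -0.002]
contact_force: [0.8, -1.7, -0.0]
grip_width: 1.003
grasp_force: 0.0
```

```bash
python3 -m crank '[0,0,-6.5,-0.012,0.036,-0.02,1, 0,0,-13,-0.022,0.065,-0.05,1, 0,0,-13,-0.024,0.072,-0.085,1, 0,0,-13,-0.024,0.072,-0.12,1, 0,0,-13,-0.024,0.072,-0.12,1]'
python3 - <<'E'
from h import *
np.set_printoptions(precision=4,suppress=True)
im=save("top","t2");s=save("scene","s2")
st=monitor.sense();print(st["ee_pos"],st["tcp_rot"])
a=cv2.resize(im[120:220,380:460],None,fx=5,fy=5,interpolation=cv2.INTER_CUBIC);b=cv2.resize(s[210:310,220:300],None,fx=5,fy=5,interpolation=cv2.INTER_CUBIC)
cv2.imwrite("pics/z2.png",np.hstack([a,b])[:,:,::-1])
for n,z in(("bush_center",.0805),("spigot_tip",.112),("balance_point",.02)):
  for c in("top","scene"): print(n,c,[(k["centre"],k["conf"],at(c,k["centre"],z)) for k in vision.spot_point(c,n)[:2]])
E
```

```text
time_s: 12.93
ee_pos: [0.4502, 0.2089, 0.2086]
tcp_rot: [3.128, -0.253, -0.013]
contact_force: [-1.0, 0.6, -2.0]
grip_width: 1.001
grasp_force: 0.0
[0.4533 0.2091 0.2142] [ 3.1308 -0.2553 -0.0012]
bush_center top [([432.6, 150.7], 0.45, array([ 0.598 , -0.2903,  0.0805]))]
bush_center scene []
spigot_tip top [([434.7, 143.9], 0.72, array([ 0.6076, -0.2879,  0.112 ]))]
spigot_tip scene []
balance_point top []
balance_point scene [([261.3, 252.1], 0.9, array([0.4691, 0.2237, 0.02  ]))]
```

View pics/z2.png

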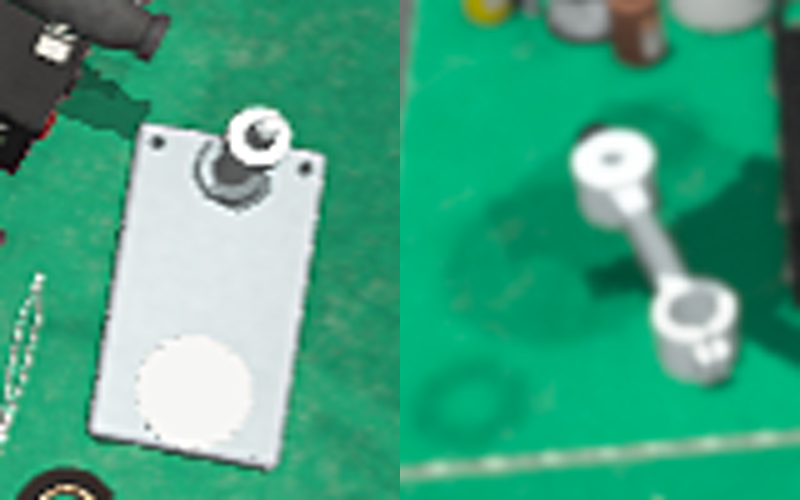

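The bush sits round the spigot (zoom 262,135) and the arm lies undisturbed, with its hub at (613,158) and ring at (695,305) in the right half. I'll cross-check the hub position from the scene camera.

```bash
python3 - <<'E'
from h import *
g=lambda x,y:((x+.5)/5-.5+220,(y+.5)/5-.5+210)
h=at("scene",g(213,158),.036);q=at("scene",g(295,305),.036);v=(q-h)[:2]
print(h,q,np.linalg.norm(v),np.degrees(np.arctan2(v[1],v[0])),h[:2]+.04*v/np.linalg.norm(v))
E
```

```text
[0.49222685 0.20569937 0.036     ] [0.36400616 0.2272348  0.036     ] 0.13001661819344904 170.46581785561366 [0.45277938 0.21232481]
```

```bash
python3 -m crank '[0,0,0,-0.002,0.002,-0.035,1, 0,0,0,-0.002,0.002,-0.07,1, 0,0,0,-0.002,0.002,-0.105,1, 0,0,0,-0.002,0.002,-0.135,1, 0,0,0,-0.002,0.002,-0.155,1]' 80
python3 -m crank '[0,0,0,0,0,-0.012,1, 0,0,0,0,0,-0.02,1, 0,0,0,0,0,-0.026,1, 0,0,0,0,0,-0.027,1, 0,0,0,0,0,-0.027,1]'
```

```text
time_s: 13.75
ee_pos: [0.4507, 0.2108, 0.0564]
tcp_rot: [3.131, -0.256, -0.002]
contact_force: [-0.3, 0.3, -0.1]
grip_width: 0.998
grasp_force: 0.0
time_s: 14.17
ee_pos: [0.4516, 0.2113, 0.0318]
tcp_rot: [-3.131, 0.255, -0.001]
contact_force: [0.3, 0.1, 0.1]
grip_width: 0.994
grasp_force: 0.0
```

```bash
python3 -m crank '[0,0,0,0,0,0,0.05, 0,0,0,0,0,0,0.05, 0,0,0,0,0,0,0.05, 0,0,0,0,0,0,0.05, 0,0,0,0,0,0,0.05]' 80; python3 -m crank '[0,0,0,0,0,0,0.05, 0,0,0,0,0,0,0.05, 0,0,0,0,0,0,0.05]'
```

```text
time_s: 14.58
ee_pos: [0.4513, 0.2112, 0.0315]
tcp_rot: [-3.131, 0.255, -0.001]
contact_force: [0.4, -1.1, 0.1]
grip_width: 0.295
grasp_force: 0.0
time_s: 14.83
ee_pos: [0.4513, 0.2112, 0.0317]
tcp_rot: [-3.131, 0.255, -0.0]
contact_force: [-1.4, -1.2, 6.2]
grip_width: 0.145
grasp_force: 79.5
```

```bash
python3 -m crank '[0,0,0,0,0,0.01,0.05, 0,0,0,0,0,0.03,0.05, 0,0,0,0,0,0.055,0.05, 0,0,0,0,0,0.08,0.05, 0,0,0,0,0,0.105,0.05]'
python3 -m crank '[0,0,0,0,0,0.025,0.05, 0,0,0,0,0,0.055,0.05, 0,0,0,0,0,0.09,0.05, 0,0,0,0,0,0.125,0.05, 0,0,0,0,0,0.16,0.05]'
python3 -m crank '[0,0,0,0,0,0.03,0.05, 0,0,0,0,0,0.045,0.05, 0,0,0,0,0,0.05,0.05, 0,0,0,0,0,0.05,0.05]'
python3 - <<'E'
from h import *
im=save("top","t3");s=save("scene","s3")
st=monitor.sense();print(st["ee_pos"],st["tcp_rot"],st["contact_force"],st["torque"])
cv2.imwrite("pics/z3.png",np.hstack([cv2.resize(im[100:300,180:340],None,fx=2.5,fy=2.5),cv2.resize(s[130:330,180:340],None,fx=2.5,fy=2.5)])[:,:,::-1])
for n in("hub_bore","camera_ring"):
  for c in("top","scene"): print(n,c,[(k["centre"],k["conf"],at(c,k["centre"],.30)) for k in vision.spot_point(c,n)[:2]])
E
```

```text
time_s: 15.25
ee_pos: [0.4506, 0.211, 0.1376]
tcp_rot: [3.131, -0.255, -0.002]
contact_force: [-0.1, 0.3, -4.5]
grip_width: 0.146
grasp_force: 78.1
time_s: 15.67
ee_pos: [0.4502, 0.2108, 0.2982]
tcp_rot: [3.131, -0.255, -0.001]
contact_force: [0.8, 0.0, -5.1]
grip_width: 0.145
grasp_force: 78.1
time_s: 16.0
ee_pos: [0.451, 0.2111, 0.347]
tcp_rot: [-3.131, 0.255, -0.002]
contact_force: [0.4, 0.2, -5.1]
grip_width: 0.15
grasp_force: 78.5
[0.45051615 0.21094007 0.34487127] [ 3.13021152 -0.2553626  -0.00358325] [-0.15547829  0.0805973  -3.84990009] [-0.03476868  0.01559886 -0.00120883]
hub_bore top [([307.7, 149.3], 0.74, array([0.53384602, 0.04043797, 0.3       ])), ([431.1, 142.5], 0.58, array([ 0.55259002, -0.22901947,  0.3       ]))]
hub_bore scene [([252.6, 160.2], 0.68, array([0.51898027, 0.18905553, 0.3       ])), ([250.7, 161.9], 0.51, array([0.51477034, 0.19694653, 0.3       ]))]
camera_ring top [([228.2, 164.0], 0.52, array([0.4982221, 0.2135795, 0.3      ]))]
camera_ring scene [([268.1, 189.5], 0.73, array([0.38397865, 0.22119874, 0.3       ]))]
```

View pics/z3.png

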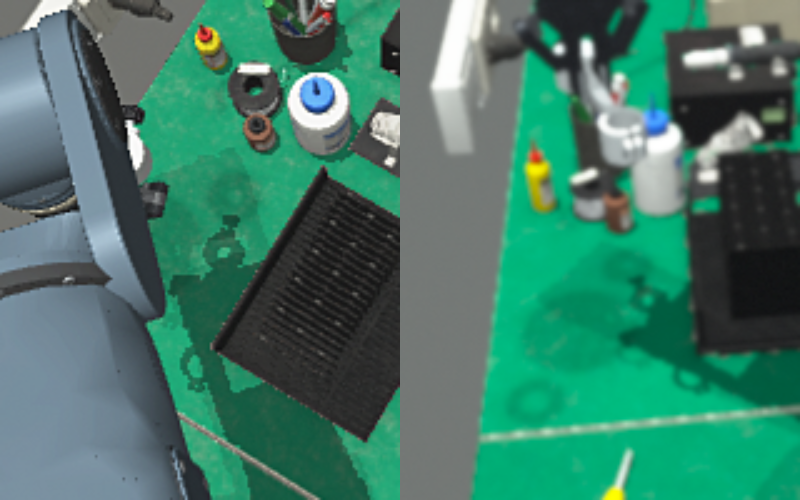

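The shadow and the scene view show the arm hanging level in the jaws, with the ring at (622,120) in the right half. I'll check the level by projection and look for clearance on the way.

```bash
python3 -m crank '[0,0,0,0.004,-0.015,0,0.05, 0,0,0,0.011,-0.045,0,0.05, 0,0,0,0.019,-0.08,0,0.05, 0,0,0,0.027,-0.115,0,0.05, 0,0,0,0.035,-0.15,0,0.05]'
python3 -m crank '[0,0,0,0.008,-0.035,0,0.05, 0,0,0,0.016,-0.07,0,0.05, 0,0,0,0.024,-0.105,0,0.05, 0,0,0,0.032,-0.14,0,0.05, 0,0,0,0.041,-0.175,0,0.05]'
python3 -m crank '[0,0,0,0.008,-0.035,0,0.05, 0,0,0,0.016,-0.07,0,0.05, 0,0,0,0.024,-0.105,0,0.05, 0,0,0,0.032,-0.135,0,0.05, 0,0,0,0.037,-0.155,0,0.05]'
python3 -m crank '[0,0,0,0.001,-0.008,0,0.05, 0,0,0,0.002,-0.01,0,0.05, 0,0,0,0.002,-0.01,-0.01,0.05, 0,0,0,0.002,-0.01,-0.03,0.05, 0,0,0,0.002,-0.01,-0.05,0.05]'
python3 - <<'E'
from h import *
print(monitor.sense()["ee_pos"],monitor.sense()["tcp_rot"])
d=.345-.0317
print("pred ring top scene px",proj("scene",[[.363,.2267,.036+d],[.363,.2267,.042+d],[.363,.2267,.030+d]]))
E
```

```text
time_s: 16.72
ee_pos: [0.4861, 0.0597, 0.3457]
tcp_rot: [3.131, -0.254, -0.002]
contact_force: [0.6, -0.2, -3.6]
grip_width: 0.143
grasp_force: 78.6
time_s: 17.13
ee_pos: [0.527, -0.1157, 0.3456]
tcp_rot: [-3.131, 0.256, 0.002]
contact_force: [0.8, 0.8, -4.1]
grip_width: 0.148
grasp_force: 78.6
time_s: 17.55
ee_pos: [0.5642, -0.2717, 0.3449]
tcp_rot: [-3.131, 0.258, 0.002]
contact_force: [0.4, 0.5, -3.6]
grip_width: 0.142
grasp_force: 78.6
time_s: 17.97
ee_pos: [0.5662, -0.2774, 0.2955]
tcp_rot: [3.131, -0.254, 0.001]
contact_force: [0.8, -0.2, -4.8]
grip_width: 0.141
grasp_force: 78.7
[ 0.56619052 -0.27740796  0.29552713] [ 3.13130474e+00 -2.53570688e-01  1.26251343e-03]
pred ring top scene px [[268.70854443 177.47826112]
 [268.46947932 175.30913242]
 [268.94566249 179.62998977]]
```

```bash
python3 -m crank '[0,0,0,0,0,-0.02,0.05, 0,0,0,0,0,-0.04,0.05, 0,0,0,0,0,-0.06,0.05, 0,0,0,0,0,-0.08,0.05, 0,0,0,0,0,-0.095,0.05]'
python3 -m crank '[0,0,0,0,0,-0.01,0.05, 0,0,0,0,0,-0.02,0.05, 0,0,0,0,0,-0.026,0.05, 0,0,0,0,0,-0.03,0.05, 0,0,0,0,0,-0.03,0.05]'
python3 -m crank '[0,0,0,0,0,0,0.05, 0,0,0,0,0,0,0.05, 0,0,0,0,0,0,0.05, 0,0,0,0,0,0,0.05, 0,0,0,0,0,0,0.05]'
python3 - <<'E'
from h import *
np.set_printoptions(precision=4,suppress=True)
im=save("top","t4");s=save("scene","s4")
st=monitor.sense();print(st["ee_pos"],st["tcp_rot"],st["contact_force"])
cv2.imwrite("pics/z4.png",np.hstack([cv2.resize(im[110:250,360:480],None,fx=3.3,fy=3.3),cv2.resize(s[90:230,290:410],None,fx=3.3,fy=3.3)])[:,:,::-1])
for n,z in(("hub_bore",.133),("camera_ring",.133),("balance_point",.153)):
  for c in("top","scene"): print(n,c,[(k["centre"],k["conf"],at(c,k["centre"],z)) for k in vision.spot_point(c,n)[:1]])
E
```

```text
time_s: 18.38
ee_pos: [0.5655, -0.2768, 0.199]
tcp_rot: [-3.13, 0.253, 0.003]
contact_force: [-0.3, -0.3, -4.7]
grip_width: 0.143
grasp_force: 78.7
time_s: 18.8
ee_pos: [0.5661, -0.2786, 0.1709]
tcp_rot: [-3.131, 0.255, 0.001]
contact_force: [-0.2, 0.1, -3.8]
grip_width: 0.148
grasp_force: 78.7
time_s: 19.22
ee_pos: [0.5663, -0.2789, 0.1716]
tcp_rot: [3.131, -0.256, 0.001]
contact_force: [0.2, -0.4, -4.0]
grip_width: 0.147
grasp_force: 78.7
[ 0.5662 -0.2789  0.1714] [ 3.1311 -0.2555  0.0004] [-0.1294 -0.1202 -4.0332]
hub_bore top []
hub_bore scene []
camera_ring top []
camera_ring scene []
balance_point top []
balance_point scene []
```

View pics/z4.png

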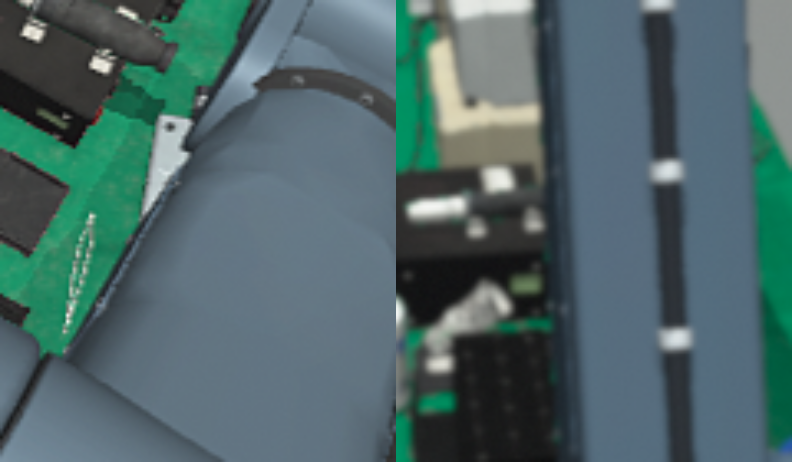

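The robot hides the stand here (all networks empty), but the pose fits the measurements: the bore is about 28 mm above the tip. I'll lower it to about 20 mm and settle.

```bash
python3 -m crank '[0,0,0,0,0,-0.003,0.05, 0,0,0,0,0,-0.006,0.05, 0,0,0,0,0,-0.007,0.05, 0,0,0,0,0,-0.007,0.05, 0,0,0,0,0,-0.007,0.05]'
python3 -m crank '[0,0,0,0,0,0,0.05, 0,0,0,0,0,0,0.05, 0,0,0,0,0,0,0.05, 0,0,0,0,0,0,0.05, 0,0,0,0,0,0,0.05]'
python3 -c "
from station import r
print(r.hand_in())"
```

```text
time_s: 20.03
ee_pos: [0.5661, -0.2788, 0.1641]
tcp_rot: [-3.131, 0.255, 0.0]
contact_force: [0.2, -0.1, -4.5]
grip_width: 0.141
grasp_force: 78.7
time_s: 20.45
ee_pos: [0.5662, -0.2788, 0.1643]
tcp_rot: [3.131, -0.255, 0.0]
contact_force: [-0.1, -0.7, -4.4]
grip_width: 0.144
grasp_force: 78.7
the job is handed in; nothing more can be done
None
```

The bush is released on the shoulder and the camera arm is held still and level, bore about 2 cm above the spigot tip and ring over the disc; the job is handed in at about 20 s. The robot blocked both cameras at the end, so that last pose rests on measured positions and contact forces.

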